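# Sweep the loose nuts off the inspection plate

## Robot

A 6-joint arm with a two-finger parallel gripper is mounted at the origin on a cart in front of the work surface, level with it; the furniture and walls round the work are solid. World frame = base frame: x ahead of the robot, y to its left, z up, the work surface at z = 0. Lengths are in m, angles in rad, forces in N, time in s.
With the tool pointing down it reaches from about 0.35 to 0.8 m from the base axis. Payload 7.3 kg.
Tool frame: the origin (TCP) lies on the centre line of the jaws, within the pads' length; the fingertips stand ahead of it and the grasp point (between the pads) lies 6 mm ahead of it (r.finger_overhang is the z of the fingertips in the tool frame, in m); z points along the fingers, y is the line along which they close (so a half turn about z gives the same grasp; the last joint's range is limited). The gripper opens to 85 mm and grips with 20 to 120 N. Pads are 22 mm wide; open, the fingers measure 114 mm over their backs; the gripper's body (76 mm by 85 mm) begins 54 mm behind the grasp point. The pads swing forward as they close: fully open they stand 13 mm farther back than shut.
Start: joints at [-1.382, 0.342, 1.524, -0, 1.275, -0.146], TCP at [0.173, -0.496, 0.256] pointing down, gripper open.
Joint ranges: [-2.53, 2.53], [-0.77, 2.02], [0.04, 2.7], [-1, 4.14], [0.28, 2.66], [-3.11, 3.11]. Speed limits (rad/s): [2.57, 2.57, 3.14, 3.14, 3.14, 3.14].

## Interface

Orientations are given as a unit quaternion [w, x, y, z].
In Python, from bench import r, viewer gives the robot as it stands. Calls block until the motion is done:
- r.move_ptp(position, orientation): joint-space move of the TCP to a pose.
- r.movel(position, rate=0.15, rot=None, contact_N=None): straight line of the TCP; rot=None keeps the orientation; rate is the mean speed in m/s. With contact_N (N) it stops when the force on the tool has changed by that much, and returns True; else False.
- r.move_j(angles): joint-space move.
- r.move_gripper(opening): finger opening in m; the grip force is fixed at half the most; returns when the fingers have stopped.
- r.pause(seconds).
- r.solve_ik(position, orientation): joint angles nearest the present ones, or None.
- r.observe(): the state.
- viewer.camera(name): name is "side" or "top" or "wrist"; returns (picture, depth): 400x640x3 uint8, red, green, blue; 400x640 float32, m along the optical axis (not along the pixel's ray), 0 where there is no reading.
- viewer.get_calibration(name): a dict with "mtx" (3x3 intrinsics, pixels), "xyz" and "attitude" of the camera in the world; the wrist camera has in their place "hand_eye" (4x4, takes a point from camera to tool coordinates, whose origin is the TCP and whose axes are the flange's). Camera axes: x right, y up, looking along -z (the intrinsics and any distortion apply to the point x, -y, -z); pixel columns grow to the right and rows downward; lengths in m; the calibration is good to about 2 mm. A picture is of the moment at which its call begins: read the wrist's pose just before it. get_calibration takes no time and is no camera call.
A pose or a line that the arm cannot do raises r.MotionError and nothing moves.
- r.hand_in(): hands the job in; it is judged then, once.
The state is a dict: "clock": time; "joint_positions": joint angles; "joint_velocities": joint speeds; "joint_efforts": joint torques, N m; "eef_pos": TCP position; "tcp_rot": TCP orientation; "ft_force": force on the tool from outside, world axes, zero at the start; "ft_torque": the same for the moment, N m; "width": finger opening in m; "gripper_force": force on a finger pad.
Only numpy, scipy, OpenCV 4.12 (cv2) and the standard library are available. Lean on these libraries where they do the work, as an engineer would, in place of code of your own. Each camera call takes 0.05 s, during which the arm holds its last target. There are 200 camera calls.

## Task

Clear the stone inspection plate: with the fingertips, sweep the three loose hex nuts across it and over its left edge, so that all three drop into the catch tray fixed along that edge. Only push the nuts, do not pick them up or lift them off the plate, and leave the black ring and the pot magnet on the plate, and the things standing on the worktop beside it, where they are.

Things in the scene. Friction and masses are not known exactly. Their poses are not given: they have to be found in the camera images.
- plate: grey stone plate, fixed, with a catch tray fixed along its left (+y) edge. Origin on the worktop under the plate, z up. In its frame the plate spans x -125 to +175, y -110 to +110 mm; flat top 40 mm above the worktop. Nuts and small ring lie within x +-98, y -60 to +20 mm, over 50 mm apart centre to centre in x, so each nut has a clear straight path along +y to the tray
- drop_edge (a point): point on the plate's left edge, at the height of its top (plate frame x 0, y +110, z +40 mm); axes as the plate: the edge runs along x, the tray lies on its +y side
- tray_floor (a point): centre of the floor of the open sheet-steel tray. The tray adjoins the plate at y +110 to +200 mm (plate frame) over x -125 to +125 mm; floor 3 mm, rim 33 mm above the worktop, so lower than the plate's top, and no rim stands between plate and tray
- nut_1: one of three alike bright steel hex nuts, 18 mm across the flats, 21 mm across the corners, 10 mm thick, lying flat on the plate, turned any way; origin at the centre of its underside, z along its bore; about 20 g
- nut_2: one of three alike bright steel hex nuts, 18 mm across the flats, 21 mm across the corners, 10 mm thick, lying flat on the plate, turned any way; origin at the centre of its underside, z along its bore; about 20 g
- nut_3: one of three alike bright steel hex nuts, 18 mm across the flats, 21 mm across the corners, 10 mm thick, lying flat on the plate, turned any way; origin at the centre of its underside, z along its bore; about 20 g
- small_ring: black ring, 40 mm outer diameter, 12 mm high, lying flat on the plate in line with the nuts, in any of the four places; origin at the centre of its underside; loose, to be left alone
- pot_magnet: black pot magnet with a knob, 43 mm diameter, 37 mm high, standing on the plate's far strip (plate frame x about +148 mm); origin at the centre of its underside; loose, to be left alone
- big_ring: black ring, 72 mm outer diameter, 18 mm high, on the worktop to the right of the plate; origin at the centre of its underside; loose, to be left alone
- thin_plug: plug gauge standing upright on the worktop to the right, 38 mm foot, 161 mm high; origin at the centre of its underside; loose, to be left alone
- roll: roll of tape, 48 mm diameter, 18 mm high, lying on the worktop to the right; origin at the centre of its underside; loose, to be left alone

How it is judged:
By the outcome, as a careful person would: the job done as asked, in the order asked, and still so for the second after the job is handed in, with the robot touching nothing.
It also fails if it takes over 54 s, if anything falls off the work surface, if the arm or the gripper's body presses on something with over 40 N, if the wrist force passes 120 N, or if a joint passes its speed limit or range.

## Working session

There is one attempt and no reset: what is moved stays moved. The work goes in short steps, each a Python script; the robot and the scene stay as the last script left them, time stands still between calls to the robot, and variables do not carry over. Pictures are saved under pics/ and viewed, at most 10 in all, crops included, and the job is handed in when it is done.

```bash
mkdir -p pics; ls; python3 - <<'E'
from bench import r, viewer
import cv2, numpy as np
for n in ("top","side"):
    p,d=viewer.camera(n); cv2.imwrite(f"pics/{n}0.png",p[:,:,::-1]); np.save(f"{n}_d.npy",d); np.save(f"{n}_p.npy",p)
    print(n,viewer.get_calibration(n))
print(viewer.get_calibration("wrist"), r.observe(), r.finger_overhang)
E
```

```text
pics
top {'mtx': array([[442.78138637,   0.        , 320.44589022],
       [  0.        , 442.78138637, 202.34933852],
       [  0.        ,   0.        ,   1.        ]]), 'xyz': array([ 0.28526427, -0.06884702,  1.43125273]), 'attitude': array([-0.70159962, -0.06586296,  0.06948466,  0.70611042])}
side {'mtx': array([[476.10526177,   0.        , 319.66498062],
       [  0.        , 476.10526177, 197.16705173],
       [  0.        ,   0.        ,   1.        ]]), 'xyz': array([0.28952761, 0.88001542, 0.74441609]), 'attitude': array([-0.11629697, -0.05595597,  0.45673109,  0.88019353])}
{'mtx': array([[322.38257918,   0.        , 324.12691304],
       [  0.        , 322.38257918, 203.16105801],
       [  0.        ,   0.        ,   1.        ]]), 'hand_eye': array([[-2.34702268e-04,  9.59109021e-01,  2.83036801e-01,
         7.15225178e-02],
       [ 9.99998315e-01, -2.90207252e-04,  1.81263448e-03,
         4.42436767e-04],
       [ 1.82065341e-03,  2.83036750e-01, -9.59107337e-01,
        -1.17380958e-01],
       [ 0.00000000e+00,  0.00000000e+00,  0.00000000e+00,
         1.00000000e+00]])} {'clock': 0.1, 'joint_positions': array([-1.38198838e+00,  3.42663510e-01,  1.52489220e+00,  5.77639337e-05,
        1.27540088e+00, -1.45983295e-01]), 'joint_velocities': array([-0.000129  , -0.00228918, -0.00142023, -0.0008745 ,  0.00053643,
        0.00115254]), 'joint_efforts': array([ 1.41113935e-03, -4.34449875e+01, -2.46491539e+01, -1.68101878e-04,
        4.63574732e-03,  1.48074832e-06]), 'eef_pos': array([ 0.17248645, -0.49553043,  0.25570023]), 'tcp_rot': array([-6.82402093e-04,  9.86023213e-01,  1.66606595e-01,  1.30175483e-05]), 'ft_force': array([0.10440868, 0.2940083 , 0.55658901]), 'ft_torque': array([-0.07139326, -0.04820346,  0.00207694]), 'gripper_force': 0.0, 'width': 0.08551577251311969} 0.025
```

View pics/top0.png

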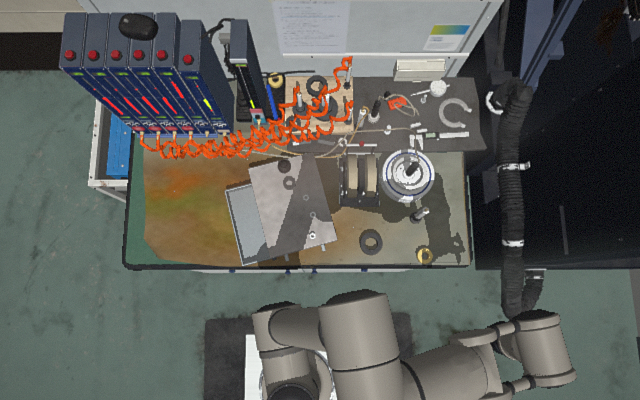

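View pics/side0.png

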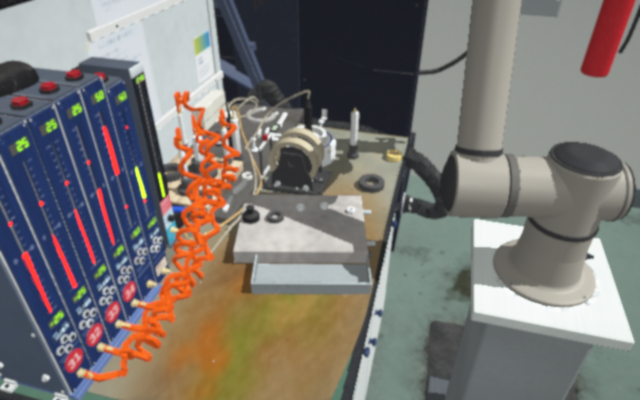

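The top view shows the plate at about (250–337, 155–262), with the tray on its left. The magnet is near (284,166), the small ring near (289,183), and bright nuts near (306,198), (312,212) and (312,236). I'll enlarge that area and use depth to get the plate outline.

```bash
cat > h.py <<'E'
import numpy as np, cv2
from scipy.spatial.transform import Rotation as R
def rot(q): return R.from_quat([q[1],q[2],q[3],q[0]]).as_matrix()
def campose(cal, obs=None):
    if "hand_eye" in cal:
        T=np.eye(4); T[:3,:3]=rot(obs["tcp_rot"]); T[:3,3]=obs["eef_pos"]; T=T@cal["hand_eye"]; return T[:3,:3],T[:3,3]
    return rot(cal["attitude"]),np.array(cal["xyz"])
def rays(cal,uv):
    K=cal["mtx"]; uv=np.atleast_2d(uv).astype(float)
    return np.c_[(uv[:,0]-K[0,2])/K[0,0], -(uv[:,1]-K[1,2])/K[1,1], -np.ones(len(uv))]
def onplane(cal,uv,z,obs=None):
    Rm,c=campose(cal,obs); d=rays(cal,uv)@Rm.T
    return c+d*((z-c[2])/d[:,2])[:,None]
def cloud(cal,dep,obs=None):
    Rm,c=campose(cal,obs); v,u=np.mgrid[:dep.shape[0],:dep.shape[1]]
    P=rays(cal,np.c_[u.ravel(),v.ravel()])*dep.ravel()[:,None]
    return (P@Rm.T+c).reshape(*dep.shape,3)
E
python3 - <<'E'
from h import *
from bench import viewer
cal=viewer.get_calibration("top"); d=np.load("top_d.npy"); p=np.load("top_p.npy")
P=cloud(cal,d)
z=P[...,2]; roi=np.zeros(z.shape,bool); roi[150:268,220:345]=1
print("table z",np.median(z[240:260,150:200]),"plate z",np.median(z[205:225,275:295]), "tray", np.median(z[215:240,240:246]))
m=((abs(z-.04)<.008)&roi&(d>0)).astype(np.uint8)
m=cv2.morphologyEx(m,cv2.MORPH_OPEN,np.ones((3,3)))
c=max(cv2.findContours(m,0,2)[0],key=cv2.contourArea)
w=onplane(cal,c[:,0],.04)
rect=cv2.minAreaRect((w[:,:2]*1000).astype(np.float32)); print(rect, cv2.boxPoints(rect))
cv2.imwrite("pics/c1.png",cv2.resize(p[145:270,215:350,::-1],None,fx=4.8,fy=4.8,interpolation=cv2.INTER_CUBIC))
E
```

```text
table z 0.0020011418097563016 plate z 0.03979841637680792 tray 0.0026261455528971966
((552.3472900390625, 15.0670166015625), (299.96502685546875, 219.48458862304688), 14.833029747009277) [[ 379.26843   82.75627]
 [ 435.45715 -129.41422]
 [ 725.42615  -52.62224]
 [ 669.2374   159.54825]]
```

View pics/c1.png

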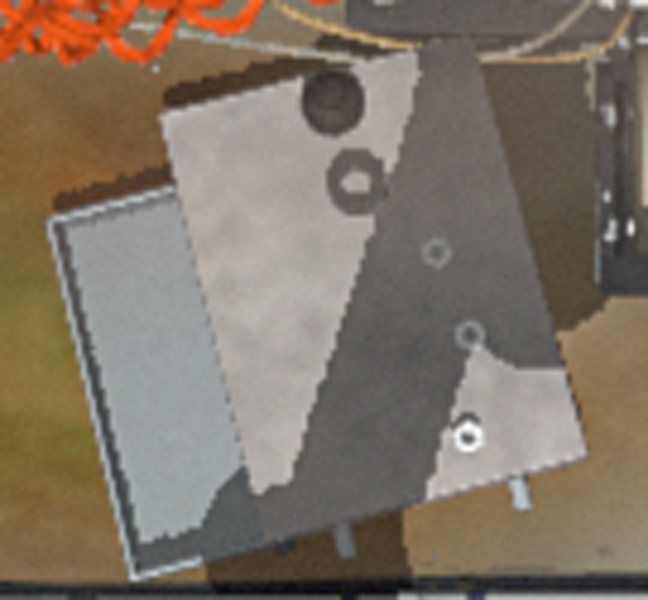

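The crop shows nuts at crop pixels (436,252), (470,334) and (467,434), the ring at (356,181) and the magnet at (333,102). The plate rectangle measures 300×219.5 mm against the stated 300×220, with its top at z = 0.040. Next I'll move above the plate for one close look.

```bash
cat >> h.py <<'E'
a=np.deg2rad(14.833); X=np.array([np.cos(a),np.sin(a),0]); Y=np.array([-np.sin(a),np.cos(a),0])
O=np.array([.55235,.01507,0])-.025*X
def W(x,y,z): return O+x*X+y*Y+np.array([0,0,z])
def toP(w): w=np.atleast_2d(w)-O; return np.c_[w@X,w@Y,w[:,2]]
q=R.from_matrix(np.c_[Y,X,[0,0,-1]]).as_quat(); Q=np.array([q[3],q[0],q[1],q[2]])
E
python3 - <<'E'
from h import *
from bench import r,viewer
cal=viewer.get_calibration("top")
print("nuts+ring mm\n",np.round(toP(onplane(cal,[[305.8,197.5],[312.9,214.6],[312.3,235.4],[289.2,182.7]],.05))*1000,1))
P=cloud(cal,np.load("top_d.npy")); pp=toP(P.reshape(-1,3))
s=(pp[:,0]>-.15)&(pp[:,0]<.22)&(pp[:,1]<-.115)&(pp[:,1]>-.3)&(pp[:,2]>.06)
print("right obstacles y max",pp[s,1].max(),"x",pp[s,0].min(),pp[s,0].max(),"z",pp[s,2].max())
print(r.solve_ik(W(0,-.02,.26),Q))
r.move_ptp(W(0,-.02,.26),Q); r.move_gripper(.008)
o=r.observe(); p,d=viewer.camera("wrist"); np.save("w_p.npy",p); np.save("w_d.npy",d); np.save("w_o.npy",o,allow_pickle=True)
cv2.imwrite("pics/w1.png",p[:,:,::-1]); print(o["clock"],o["eef_pos"],o["width"],o["joint_positions"],o["ft_force"])
E
```

```text
nuts+ring mm
 [[ 29.8 -48.3  50. ]
 [-29.4 -55.8  50. ]
 [-92.7 -36.8  50. ]
 [ 90.5  -9.3  50. ]]
right obstacles y max -0.11530554225041052 x -0.029537094191576234 0.21995639083108717 z 0.21333590687049475
[-1.63716464e-01  3.54558286e-01  1.49487650e+00 -4.44089210e-16
  1.29215787e+00 -4.22601152e-01]
2.9833 [ 0.53330845 -0.01062241  0.26000249] 0.008115899384332268 [-1.63634621e-01  3.54555414e-01  1.49487374e+00 -6.17737101e-06
  1.29214513e+00 -4.22577730e-01] [-0.15650158 -0.68250058 -0.34585698]
```

View pics/w1.png

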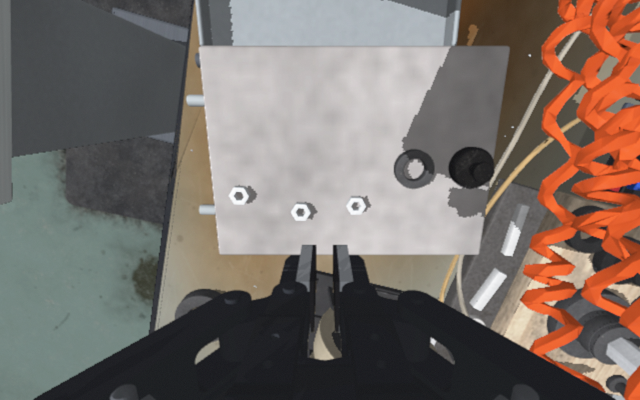

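The wrist view shows nuts at (239,195), (302,211) and (356,205), the ring at (414,168), and the magnet at (471,167). I'll convert these to plate coordinates, cross-check them against the top view, and check clearance to the motor on the right.

```bash
python3 - <<'E'
from h import *
from bench import r,viewer
cal=viewer.get_calibration("wrist"); o=np.load("w_o.npy",allow_pickle=True).item(); p=np.load("w_p.npy")
m=((p.min(2)>215)).astype(np.uint8); m[:150]=0; m[240:]=0; m[:,:225]=0; m[:,380:]=0
m=cv2.morphologyEx(m,cv2.MORPH_CLOSE,np.ones((7,7)))
n,_,st,c=cv2.connectedComponentsWithStats(m); c=c[[i for i in range(1,n) if st[i,4]>60]]
print(c); print(np.round(toP(onplane(cal,c,.048,o))*1000,1))
print("ring",toP(onplane(cal,[[414,168]],.05,o))*1000,"corners",np.round(toP(onplane(cal,[[203,47],[509,46],[480,254],[219,254]],.04,o))*1000,1))
pp=toP(cloud(viewer.get_calibration("top"),cv2.medianBlur(np.load("top_d.npy"),5)).reshape(-1,3))
for x0 in range(-120,80,25):
    s=(pp[:,0]>x0/1e3)&(pp[:,0]<(x0+25)/1e3)&(pp[:,1]<-.09)&(pp[:,1]>-.3)&(pp[:,2]>.06)
    if s.any(): print(x0,"ymax",pp[s,1].max(),"zmax",pp[s,2].max())
E
```

```text
[[238.00487805 196.07317073]
 [355.368      205.98      ]
 [299.88541667 212.27083333]]
[[-91.6 -37.2  48. ]
 [ 32.9 -48.1  48. ]
 [-26.5 -55.2  48. ]]
ring [[91.68188593 -6.85744012 50.        ]] corners [[-116.1  108.1   40. ]
 [ 175.9  108.9   40. ]
 [ 177.7 -107.9   40. ]
 [-120.7 -107.9   40. ]]
-45 ymax -0.23222167209222733 zmax 0.1134141262127013
-20 ymax -0.17565138769065167 zmax 0.14019568931259307
5 ymax -0.17622297751956542 zmax 0.1488357763377821
30 ymax -0.17384434576180338 zmax 0.1508263924232638
55 ymax -0.18016110785479653 zmax 0.15099551137997191
```

The two views agree to about 3 mm, and the motor is clear by more than 45 mm. I'll touch the plate behind the first nut to get the fingertip height, then sweep that nut.

```bash
python3 - <<'E'
from h import *
from bench import r,viewer
x,y=.031,-.080
r.movel(W(x,y,.11),rate=.25,rot=Q); r.movel(W(x,y,.085),rate=.1)
hit=r.movel(W(x,y,.055),rate=.025,contact_N=4); z=r.observe()["eef_pos"][2]; print("hit",hit,z)
if hit and .05<z<.08:
    z+=.003; r.movel(W(x,y,z),rate=.05)
    r.movel(W(x,.118,z),rate=.08); o=r.observe(); print(o["ft_force"],o["clock"])
    r.movel(W(x,.05,z+.05),rate=.2)
    o=r.observe(); p,d=viewer.camera("wrist"); cv2.imwrite("pics/w2.png",p[:,:,::-1]); print(o["clock"])
    p,d=viewer.camera("top"); cv2.imwrite("pics/t2.png",cv2.resize(p[145:270,215:350,::-1],None,fx=4,fy=4))
E
```

```text
hit True 0.06535727104965795
[0.38539118 0.30778106 0.3561042 ] 7.9083
8.4833
```

View pics/w2.png

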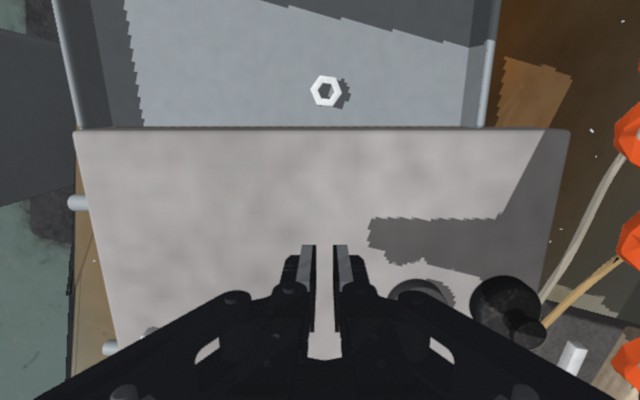

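The first nut now lies in the tray at (326,91), and the ring and magnet haven't moved. I'll sweep the other two the same way.

```bash
python3 - <<'E'
from h import *
from bench import r,viewer
z=.0684
for x,y in ((-.028,-.087),(-.092,-.069)):
    r.movel(W(x,y,.12),rate=.2); r.movel(W(x,y,z),rate=.08)
    r.movel(W(x,.118,z),rate=.08); print(r.observe()["ft_force"]); r.movel(W(x,.10,.12),rate=.15)
r.movel(W(0,-.02,.26),rate=.2); r.pause(.3)
p,d=viewer.camera("wrist"); cv2.imwrite("pics/w3.png",p[:,:,::-1]); print(r.observe()["clock"])
p,d=viewer.camera("side"); cv2.imwrite("pics/s3.png",cv2.resize(p[100:300,220:420,::-1],None,fx=3,fy=3))
E
```

```text
[-0.614175    0.28470195 -0.10696528]
[ 0.66215782  0.12845232 -0.00803391]
19.875
```

View pics/w3.png

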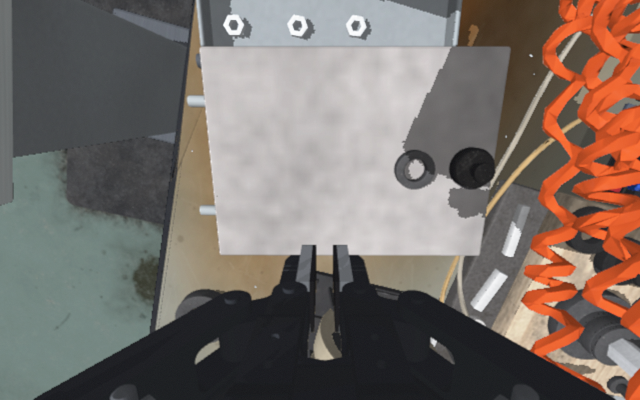

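View pics/s3.png

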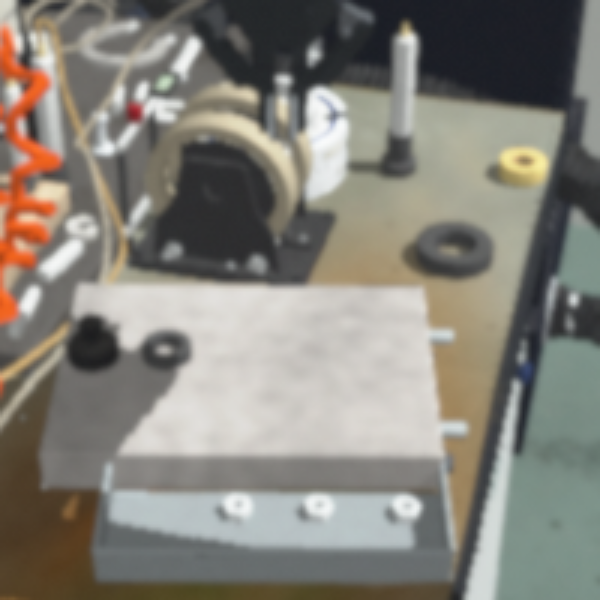

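All three nuts are flat in the tray, at wrist pixels (233,25), (298,26) and (356,26). The ring (414,168) and magnet (471,167) are where they were. The plug, big ring and roll are still standing or lying in place, and the arm is clear.

```bash
python3 -c "
from bench import r
print(r.hand_in())"
```

```text
the job is handed in; nothing more can be done
None
```

All three nuts were swept over the left edge and lie in the catch tray, nothing else was moved, and the job was handed in at about 20 s on the robot's clock.

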